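# Pass the right plug through a go/no-go ring gauge

### The job

Of the three stemmed plugs on the mat, only one enters the wide go bore at the top of the gauge block and stops on the narrower no-go ring inside it. Put that plug upright into the gauge until it stops on the no-go ring, then take it out and leave it standing upright in the square pass tray beside the gauge. Leave the other two plugs standing where they are.

Things in the scene. Friction and masses are not known exactly. Their poses are not given: they have to be found in the camera images.
- station: Gauge block fixed on a blue plate 8 mm thick. Origin: on the bore's axis at bench level; z up, y towards the tray. Block 90 x 90 mm, top at z = 58 mm (corner screws 4 mm higher). Top steel go ring: 48 mm bore, 30 mm deep, 4 mm chamfer at the mouth. White no-go ring under it: 34 mm bore, its upper face (the step) at z = 28 mm; a thinner plug would drop through to z = 8 mm.
- tray (a point): Pass tray on the same blue plate, 150 mm along +y from the gauge's axis: a square 110 x 110 mm inside, aluminium walls 5 mm thick and 15 mm high above its floor, the blue plate. This point is the centre of that floor, 8 mm above the bench; axes as the gauge block's.
- plug_a: Plug: white plastic cylinder, 28 mm diameter and 40 mm high, standing upright, with a steel stem of 16 mm diameter rising 45 mm from its top (85 mm in all); lift it by the stem. About 0.12 kg. The three plugs differ only in the white body's diameter; which stands where varies. Origin: centre of its underside; z up its axis.
- plug_b: Plug: white plastic cylinder, 40 mm diameter and 40 mm high, standing upright, with a steel stem of 16 mm diameter rising 45 mm from its top (85 mm in all); lift it by the stem. About 0.12 kg. The three plugs differ only in the white body's diameter; which stands where varies. Origin: centre of its underside; z up its axis.
- plug_c: Plug: white plastic cylinder, 52 mm diameter and 40 mm high, standing upright, with a steel stem of 16 mm diameter rising 45 mm from its top (85 mm in all); lift it by the stem. About 0.12 kg. The three plugs differ only in the white body's diameter; which stands where varies. Origin: centre of its underside; z up its axis.
Mind the look-alikes: they are no part of the job. Leave any green or orange look-alike of the plug_b alone.

How it is judged:
On the way:
1. the 40 mm plug is upright in the go bore, its underside on the no-go step (within 6 mm) (horizontal distance between plug_b and station below 0.008 m and z of plug_b in the frame of station between 0.022 and 0.034 m and angle between plug_b's own z axis and vertical below 0.175 rad), for 0.1 s.
At the end, for the whole second after the job is handed in: The 40 mm plug stands upright (within 10 degrees) and at rest on the floor of the pass tray, let go. The 28 mm and 52 mm plugs stand upright (within 11 degrees) within 25 mm of where they started (x of plug_b in the frame of station between -0.05 and 0.05 m and y of plug_b in the frame of station between 0.1 and 0.2 m and z of plug_b in the frame of station between 0.004 and 0.013 m and angle between plug_b's own z axis and vertical below 0.175 rad and linear speed of plug_b below 0.02 m/s and distance of each of plug_a, plug_c from where it was at the start of the episode below 0.025 m and angle between each of plug_a, plug_c's own z axis and vertical below 0.2 rad); the robot touches nothing.
It fails at once if a plug that should be left alone is carried off or knocked over (distance of any of plug_a, plug_c from where it was at the start of the episode above 0.04 m or angle between any of plug_a, plug_c's own z axis and vertical above 0.6 rad).
It also fails if it takes over 43 s, if anything falls off the work surface, if the arm or the gripper's body presses on something with over 40 N, if the wrist force passes 120 N, or if a joint passes its speed limit or range.

### The arm

A 7-joint arm with a two-finger parallel gripper is mounted at the origin on the work surface. World frame = base frame: x ahead of the robot, y to its left, z up, the work surface at z = 0. Lengths are in m, angles in rad, forces in N, time in s.
With the tool pointing down it reaches from about 0.4 to 0.85 m from the base axis. Payload 10.4 kg.
Tool frame: the origin (TCP) lies midway between the tips of the shut fingers; the grasp point (between the pads) lies 19 mm behind it; z points along the fingers, x is the direction in which the jaws open and shut, and the axes are right-handed (so a half turn about z gives the same grasp; the last joint's range is limited). The gripper opens to 87 mm and grips with 3 to 60 N. Pads are 19 mm wide; open, the fingers measure 117 mm over their backs; the gripper's body (75 mm by 190 mm) begins 51 mm behind the grasp point.
Start: joints at [1.153, 0.332, -0.065, 1.46, 0.022, 1.35, -0.088], TCP at [0.24, -0.577, 0.223] pointing down, gripper open.
Joint ranges: [-2.6, 2.6], [-0.5, 2.12], [-1.47, 1.34], [0.16, 2.42], [-1.27, 4.41], [0.06, 2.06], [-2.6, 2.6]. Speed limits (rad/s): [2.22, 2.22, 2.79, 2.79, 3.14, 3.14, 3.14].

### API

Orientations are given as a unit quaternion [x, y, z, w].
In Python, from bench import r gives the robot as it stands. The module is installed in compiled form; this text tells all that it offers.
- The arm moves only by the tool play_rows, never from a script. Its argument "commands" is a list of rows, each a list of 7 numbers: the shift along the world's x, y, z in cm, then the turn, a rotation vector about the world's x, y, z in rad, then the finger opening in cm, from 0 to 8.7. A call has 1 to 20 rows; each row shifts and turns the commanded pose from where the row before left it; what a row does not reach is not made up. A row lasts 1/8 s, in which the tool goes at most 62.5 mm and 10.7 degrees, less where a joint would pass 70% of its speed; a pose out of reach is approached as far as the arm can. A call is refused whole if a number of a shift passes 6.25 or a number of a turn 0.188, either way. A call with a gripper value outside its range is refused whole. The fingers move at their own pace and stop on an object; "grip_force" is the grip in N (left out, the last holds). Time passes only in rows, so rows that do not move let the fingers close. It gives the time, the measured TCP pose, the force and the opening at its end, in the units of the state.
- r.read_state(): the state, without advancing time (a new reading comes with each control period).
- r.camera(name): name is "scene" or "top" or "wrist"; returns a dict with "img" (420x560x3 uint8, red, green, blue), "K" (3x3 intrinsics, pixels), "camera_from_world" (4x4, takes a point from world to camera coordinates). Camera axes: x right, y down, z forward; pixel columns grow to the right and rows downward; lengths in m; the calibration is good to about 2 mm. The wrist camera is an equidistant fisheye: a pixel r from the principal point sees the ray r / f radians off the axis. A picture is of the moment at which its call begins. There is no depth.
- r.close_job(): hands the job in, once; it reports no verdict.
The state is a dict: "time": time; "joint_positions": joint angles; "joint_vel": joint speeds; "joint_torque": joint torques, N m; "ee_pos": TCP position; "eef_rot": TCP orientation; "ft_force": force on the tool from outside, world axes, zero at the start; "torque": the same for the moment, N m; "width": finger opening in m.
Only numpy, scipy, OpenCV 4.12 (cv2) and the standard library are available. Lean on these libraries where they do the work, as an engineer would, in place of code of your own. Each camera call takes 0.05 s, during which the arm holds its last target. There are 200 camera calls.

## Working session

There is one attempt and no reset: what is moved stays moved. The work goes in short steps, Python scripts to look and compute and a tool call to move; the robot and the scene stay as the last step left them, time stands still between calls to the robot, and variables do not carry over. Pictures are saved under pics/ and viewed, about 8 in all and at most 12, crops included, and the job is handed in when it is done.

Besides the shell and the picture viewer there is one more tool, called after "Emit:" by a JSON object that holds its "fn" and its "kwargs". play_rows: Moves the arm, as the interface text tells. Its arguments: {"type":"object","properties":{"commands":{"type":"array","items":{"type":"array","items":{"type":"number"}}},"grip_force":{"type":"number"}},"required":["commands"]}

```bash
mkdir -p pics; cat > h.py <<'E'
import numpy as np, cv2
from bench import r
def save(n,f,box=None,s=1):
    c=r.camera(n); im=c["img"][:,:,::-1].copy()
    o=im if box is None else im[box[1]:box[3],box[0]:box[2]]
    cv2.imwrite('pics/'+f,cv2.resize(o,None,fx=s,fy=s)); np.savez('pics/'+f+'.npz',**c); return c
def ray(c,px,z,fish=False):
    K=c["K"];T=c["camera_from_world"];R=T[:3,:3];o=-R.T@T[:3,3]
    x=(px[0]-K[0,2])/K[0,0];y=(px[1]-K[1,2])/K[1,1]
    d=np.array([x,y,1.])
    if fish:
        t=np.hypot(x,y); d=np.array([x/t*np.sin(t),y/t*np.sin(t),np.cos(t)]) if t>1e-9 else d
    d=R.T@d
    return o+d*(z-o[2])/d[2]
def proj(c,p):
    q=c["camera_from_world"]@np.append(p,1); u=c["K"]@q[:3]; return u[:2]/u[2]
E
python3 - <<'E'
from h import *
a=save("top","top1.png",s=1.4)
b=save("scene","sc1.png",s=1.4)
for c in(a,b): print(c["K"].round(1).tolist(),(-c["camera_from_world"][:3,:3].T@c["camera_from_world"][:3,3]).round(3))
s=r.read_state();print(s)
E
```

```text
[[413.8, 0.0, 277.0], [0.0, 413.8, 206.7], [0.0, 0.0, 1.0]] [ 0.509 -0.024  0.773]
[[383.1, 0.0, 281.9], [0.0, 383.1, 209.1], [0.0, 0.0, 1.0]] [0.841 0.274 0.559]
{'time': 0.1, 'joint_positions': array([ 1.15340628,  0.33280938, -0.06470404,  1.46083613,  0.02159444,
        1.34991226, -0.08850207]), 'joint_vel': array([-0.00055921, -0.0027194 ,  0.00044859, -0.00164673,  0.00107513,
        0.00059784,  0.00139232]), 'joint_torque': array([ 2.24364710e-03, -6.24543428e+01,  2.50625907e-02, -3.90718925e+01,
       -6.14538020e-02,  3.66412173e-02,  9.47425178e-05]), 'ee_pos': array([ 0.24025313, -0.57660688,  0.22184319]), 'eef_rot': array([ 8.32055180e-01, -5.54692504e-01, -5.41900058e-04, -3.30952605e-04]), 'ft_force': array([-0.61444812, -0.38826111,  0.59473959]), 'torque': array([ 0.00074971, -0.02165359, -0.02336687]), 'width': 0.08681279346937329}
```

View pics/top1.png

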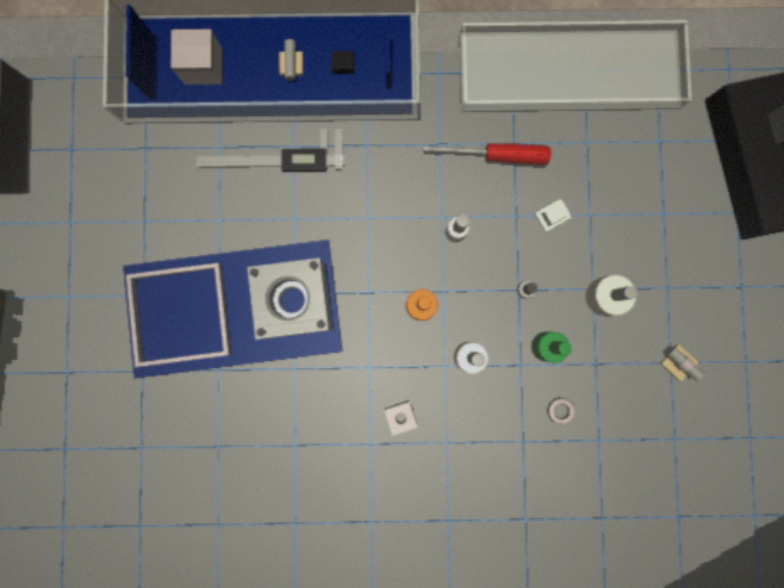

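View pics/sc1.png

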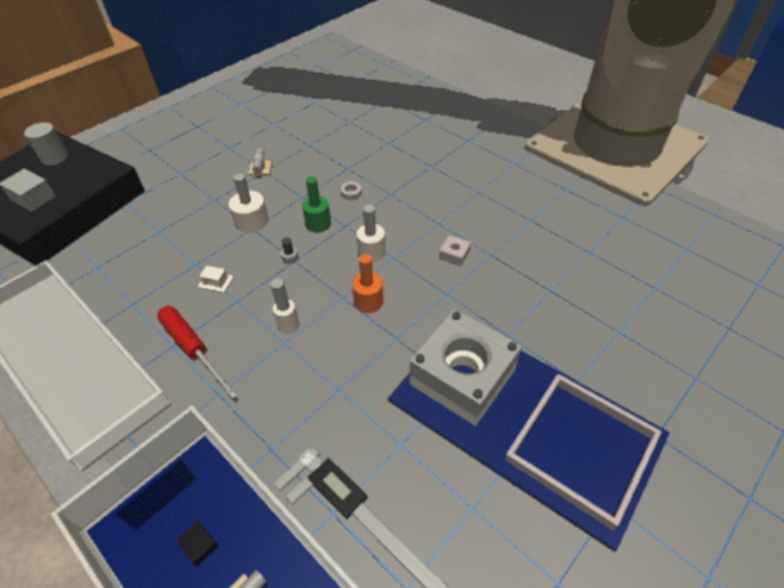

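The top view (x1.4) shows these candidates:
- White plugs at (458,229) small, (472,358) medium and (615,295) large.
- Look-alikes: orange at (423,305) and green at (552,347).
- Smaller distractors: a grey part at (528,289), and a ring at (561,410).

I pick (472,358) as the 40 mm plug and will check its size.

```bash
python3 - <<'E'
from h import *
c=dict(np.load('pics/top1.png.npz')); im=c["img"]; k=1/1.4
hsv=cv2.cvtColor(im,cv2.COLOR_RGB2HSV)
m=((hsv[:,:,1]<45)&(hsv[:,:,2]>165)).astype(np.uint8)
cs,_=cv2.findContours(m,cv2.RETR_EXTERNAL,cv2.CHAIN_APPROX_NONE)
for g in [(458,229),(472,358),(615,295)]:
    g=np.array(g)*k
    for q in cs:
        (x,y),R=cv2.minEnclosingCircle(q)
        if cv2.contourArea(q)>40 and np.hypot(x-g[0],y-g[1])<12:
            print(g.round(),(round(x,1),round(y,1)),R,ray(c,(x,y),.04).round(4),'diam',2*R*(c["camera_from_world"][2,3]-.04)/413.8 if 0 else 2*R*.733/413.8)
S=np.array([[253,271],[315,265],[322,324],[261,332]])*k
P=np.array([ray(c,p,.062) for p in S]);print(P.round(4).tolist(),P.mean(0))
T=np.array([[127,274],[220,264],[228,354],[136,365]])*k
P=np.array([ray(c,p,.023) for p in T]);print(P.round(4).tolist(),P.mean(0))
o=im[160:300,250:480,::-1]; cv2.imwrite('pics/crop.png',cv2.resize(o,None,fx=3.4,fy=3.4,interpolation=cv2.INTER_CUBIC))
E
```

```text
[327. 164.] (327.5, 161.0) 8.321758270263672 [ 0.6403 -0.1197  0.04  ] diam 0.02948211122331209
[337. 256.] (337.9, 255.8) 11.559935569763184 [ 0.4713 -0.1339  0.04  ] diam 0.04095424249703438
[439. 211.] (439.8, 210.3) 14.436034202575684 [ 0.5487 -0.3172  0.04  ] diam 0.0511436107805122
[[0.5835, 0.1378, 0.062], [0.5897, 0.0614, 0.062], [0.5169, 0.0534, 0.062], [0.5084, 0.128, 0.062]] [0.54961576 0.09516952 0.062     ]
[[0.5862, 0.3099, 0.023], [0.5974, 0.1895, 0.023], [0.4808, 0.1788, 0.023], [0.4686, 0.2966, 0.023]] [0.53323642 0.24370976 0.023     ]
```

View pics/crop.png

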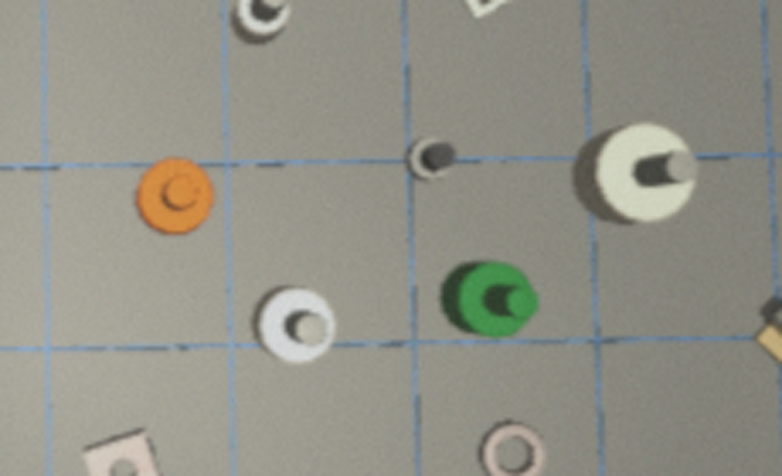

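The crop confirms it: the white plug at crop (297,326) measures 41 mm. The others measure 29 and 51 mm, and the orange and green ones are distinct. I'm moving above it.

Emit:
{"fn": "play_rows", "kwargs": {"commands": [[2.3,4.4,0,0,0,0,8.7],[2.3,4.4,0,0,0,0,8.7],[2.3,4.4,0,0,0,0,8.7],[2.3,4.4,0,0,0,0,8.7],[2.3,4.4,0,0,0,0,8.7],[2.3,4.4,0,0,0,0,8.7],[2.3,4.4,0,0,0,0,6],[2.3,4.4,0,0,0,0,6],[2.3,4.4,-2,0,0,0,6],[2.3,4.4,-2,0,0,0,6],[0,0,-2,0,0,0,6],[0,0,0,0,0,0,6],[0,0,0,0,0,0,6]], "grip_force": 20}}

```text
time: 1.72
ee_pos: [0.4704, -0.1377, 0.1632]
eef_rot: [0.832, -0.555, 0.0, 0.0]
ft_force: [-0.6, 0.1, 0.1]
width: 0.0598
```

```bash
python3 - <<'E'
from h import *
s=r.read_state();print(s["time"],s["ee_pos"],s["eef_rot"],s["joint_positions"].round(2))
c=save("wrist","w1.png",s=1.4)
print(c["K"],(-c["camera_from_world"][:3,:3].T@c["camera_from_world"][:3,3]))
E
```

```text
1.725 [ 0.47042452 -0.13767397  0.1632126 ] [ 8.31719022e-01 -5.55196704e-01  2.94649173e-04  3.70208467e-05] [ 0.64  0.11 -0.47  1.87  0.05  1.18 -1.03]
[[325.1922621    0.         284.22696895]
 [  0.         325.1922621  214.47923157]
 [  0.           0.           1.        ]] [ 0.53796312 -0.10978474  0.32545323]
```

View pics/w1.png

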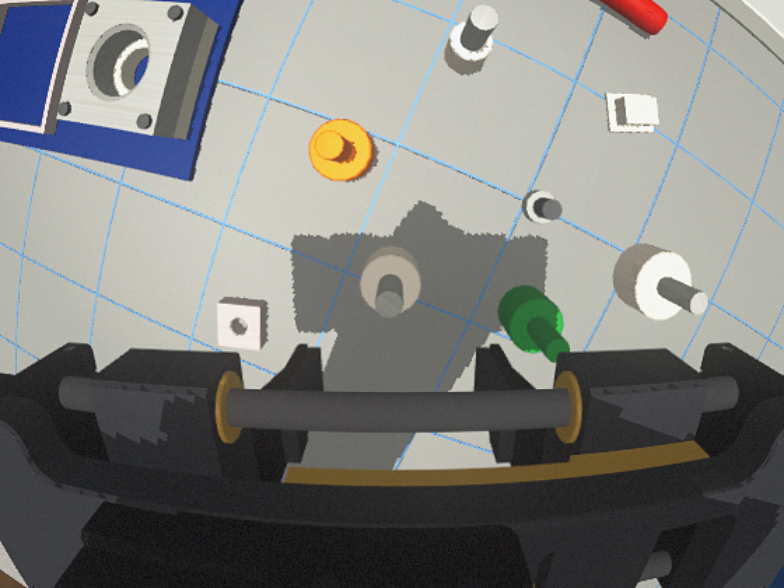

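The wrist view shows the target plug under the open jaws, with its stem top at (389,304). It also shows the gauge with three of its four screws fully in view, at (176,12), (145,121) and (64,108), and the bore at (118,62).

```bash
python3 - <<'E'
from h import *
c=dict(np.load('pics/w1.png.npz'));k=1/1.4
f=lambda p,z:ray(c,np.array(p)*k,z,True)
print('stem',f((389,304),.085),'body',f((391,281),.04))
P=np.array([f(p,.062) for p in [(91,8),(176,12),(145,121),(64,108)]]);print(P,P.mean(0))
print('bore',f((119,61),.058))
c=dict(np.load('pics/top1.png.npz'));print('topstem',ray(c,np.array((342.1,256.5)),.085))
E
```

```text
stem [ 0.47210375 -0.13187539  0.085     ] body [ 0.47453066 -0.13135528  0.04      ]
[[0.58186582 0.13739217 0.062     ]
 [0.59037157 0.06328257 0.062     ]
 [0.517289   0.05474634 0.062     ]
 [0.50892798 0.1287287  0.062     ]] [0.54961359 0.09603744 0.062     ]
bore [0.55011922 0.09560105 0.058     ]
topstem [ 0.47233123 -0.13405776  0.085     ]
```

Emit:
{"fn": "play_rows", "kwargs": {"commands": [[0.16,0.47,0,0,0,0,6],[0,0,-3,0,0,0,6],[0,0,-3,0,0,0,6],[0,0,-2,0,0,0,6],[0,0,-2,0,0,0,6],[0,0,-1.5,0,0,0,6],[0,0,0,0,0,0,6],[0,0,0,0,0,0,4],[0,0,0,0,0,0,2.5],[0,0,0,0,0,0,1.4],[0,0,0,0,0,0,1.0],[0,0,0,0,0,0,1.0],[0,0,0,0,0,0,1.0],[0,0,0,0,0,0,1.0]], "grip_force": 25}}

```text
time: 3.52
ee_pos: [0.4719, -0.1322, 0.0475]
eef_rot: [0.832, -0.555, -0.0, 0.0]
ft_force: [-0.4, -0.4, -0.4]
width: 0.015
```

Emit:
{"fn": "play_rows", "kwargs": {"commands": [[0,0,1,0,0,0,1],[0,0,2.5,0,0,0,1],[0,0,3,0,0,0,1],[0,0,2.5,0,0,0,1],[0,0,1,0,0,0,1],[0.4,1.3,0,0,0,0,1],[1,3,0,0,0,0,1],[1.3,3.7,0,0,0,0,1],[1.3,3.7,0,0,0,0,1],[1.3,3.7,0,0,0,0,1],[1.2,3.5,0,0,0,0,1],[0.9,2.7,0,0,0,0,1],[0.4,1.2,0,0,0,0,1],[0,0,0,0,0,0,1],[0,0,0,0,0,0,1],[0,0,0,0,0,0,1]]}}

```text
time: 5.52
ee_pos: [0.55, 0.0945, 0.1475]
eef_rot: [0.832, -0.555, 0.0, 0.0]
ft_force: [-0.2, -0.6, -1.0]
width: 0.0153
```

```bash
python3 - <<'E'
from h import *
c=save("wrist","w2.png",s=1.4); d=save("scene","s2.png")
w=cv2.imread('pics/w2.png'); s=d["img"][150:390,230:500,::-1]
s=cv2.resize(s,None,fx=1.8,fy=1.8)
cv2.imwrite('pics/s2c.png',s)
E
```

```text
(no output)
```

View pics/w2.png

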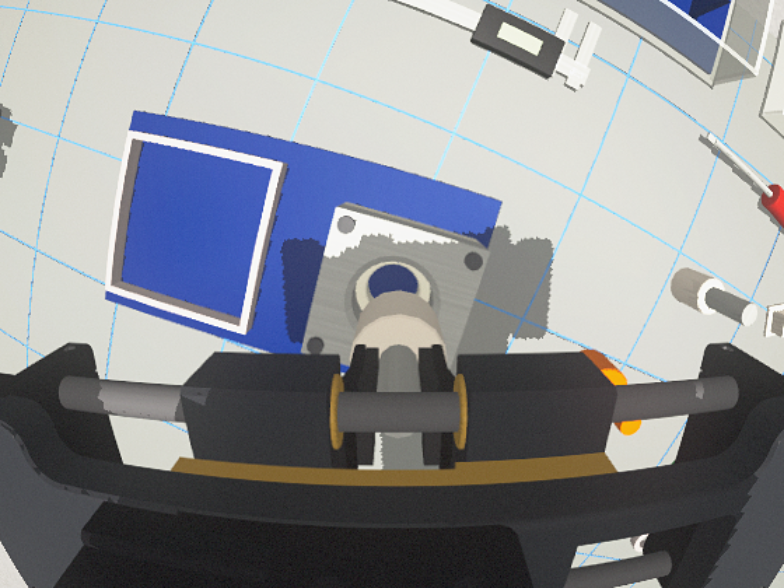

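View pics/s2c.png

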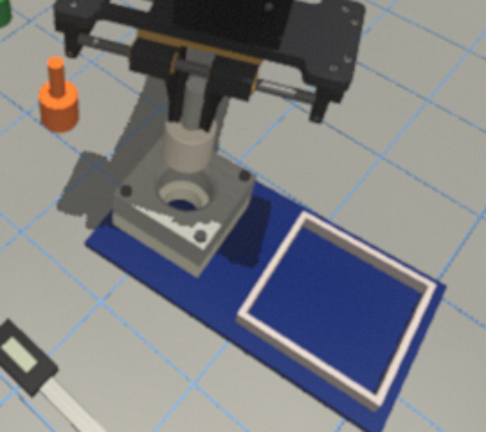

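The plug hangs upright above the block. The screws are at (346,224), (473,261) and (316,346), and the plug's far bottom edge is at (399,292). I'll compare the bore axis with the plug axis.

```bash
python3 - <<'E'
from h import *
c=dict(np.load('pics/w2.png.npz'));k=1/1.4
f=lambda p,z:ray(c,np.array(p)*k,z,True)
print('axis',(f((473,261),.062)+f((316,346),.062))/2, 'bore mouth top edge',f((393,255),.058))
e=f((399,292),.0995); o=-c["camera_from_world"][:3,:3].T@c["camera_from_world"][:3,3]
t=r.read_state()["ee_pos"]; u=np.array([.923,.384]) # perpendicular to jaws
print('plug edge',e,'edge along u from tcp',(e[:2]-t[:2])@u,'jaw dir',(e[:2]-t[:2])@[.384,-.923], t)
E
```

```text
axis [0.54989422 0.09770328 0.062     ] bore mouth top edge [0.57580046 0.10796094 0.058     ]
plug edge [0.56722882 0.1008684  0.0995    ] edge along u from tcp 0.018190497642852663 jaw dir 0.0010978062688131172 [0.55000684 0.09489285 0.14763604]
```

Emit:
{"fn": "play_rows", "kwargs": {"commands": [[0.07,0.2,0,0,0,0,1],[0,0,-2,0,0,0,1],[0,0,-1.5,0,0,0,1],[0,0,-0.5,0,0,0,1],[0,0,-0.5,0,0,0,1],[0,0,-0.5,0,0,0,1],[0,0,-0.5,0,0,0,1],[0,0,0,0,0,0,1],[0,0,0,0,0,0,1]]}}

```text
time: 6.75
ee_pos: [0.5508, 0.0978, 0.0928]
eef_rot: [0.832, -0.555, 0.0, -0.0]
ft_force: [-0.1, 1.4, -0.9]
width: 0.0151
```

Emit:
{"fn": "play_rows", "kwargs": {"commands": [[0,0.15,0,0,0,0,1],[0,0,-0.5,0,0,0,1],[0,0,-0.5,0,0,0,1],[0,0,-0.3,0,0,0,1],[0,0,-0.3,0,0,0,1],[0,0,0,0,0,0,1],[0,0,0,0,0,0,1]]}}

```text
time: 7.62
ee_pos: [0.5508, 0.0993, 0.0767]
eef_rot: [0.832, -0.555, 0.0, -0.0]
ft_force: [0.1, -0.1, -0.9]
width: 0.0157
```

Emit:
{"fn": "play_rows", "kwargs": {"commands": [[0,0,-0.15,0,0,0,1],[0,0,-0.1,0,0,0,1],[0,0,0,0,0,0,1],[0,0,0,0,0,0,1]]}}

```text
time: 8.12
ee_pos: [0.5512, 0.0995, 0.0754]
eef_rot: [0.832, -0.555, 0.001, -0.0]
ft_force: [-4.2, -0.0, 10.5]
width: 0.0154
```

The upward force of 10.5 N at the expected height shows the plug is on the step. I'm lifting it and moving to the tray.

Emit:
{"fn": "play_rows", "kwargs": {"commands": [[0,0,0.5,0,0,0,1],[0,0,0.5,0,0,0,1],[0,0,1,0,0,0,1],[0,0,1.5,0,0,0,1],[0,0,2,0,0,0,1],[0,0,1.5,0,0,0,1],[0,0,0,0,0,0,1],[-0.2,1.6,0,0,0,0,1],[-0.4,3,0,0,0,0,1],[-0.4,3.5,0,0,0,0,1],[-0.4,3.5,0,0,0,0,1],[-0.4,3,0,0,0,0,1],[0,0,0,0,0,0,1],[0,0,-2,0,0,0,1],[0,0,-2.5,0,0,0,1],[0,0,-2,0,0,0,1],[0,0,-1.5,0,0,0,1],[0,0,0,0,0,0,1],[0,0,0,0,0,0,1]]}}

```text
time: 10.5
ee_pos: [0.5331, 0.2455, 0.0647]
eef_rot: [0.832, -0.555, 0.0, -0.0]
ft_force: [-0.1, 0.6, 0.2]
width: 0.0152
```

```bash
python3 - <<'E'
from h import *
d=save("scene","s3.png"); s=d["img"][150:390,230:500,::-1]
cv2.imwrite('pics/s3c.png',cv2.resize(s,None,fx=1.8,fy=1.8))
E
```

```text
(no output)
```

View pics/s3c.png

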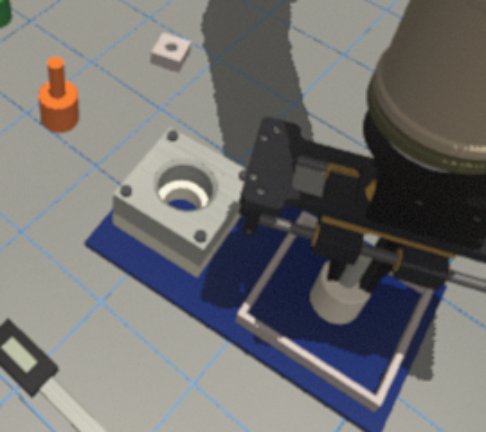

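The plug is held upright inside the tray walls at about (340,292), a little above the floor. I'm lowering it until it touches.

Emit:
{"fn": "play_rows", "kwargs": {"commands": [[0,0,-0.5,0,0,0,1],[0,0,-0.3,0,0,0,1],[0,0,-0.15,0,0,0,1],[0,0,0,0,0,0,1],[0,0,0,0,0,0,1]]}}

```text
time: 11.18
ee_pos: [0.5329, 0.2455, 0.0555]
eef_rot: [0.832, -0.555, 0.0, -0.0]
ft_force: [-3.4, -1.4, 8.7]
width: 0.0153
```

Contact is at the expected height of 0.0555. I'm opening slowly and then rising straight up.

Emit:
{"fn": "play_rows", "kwargs": {"commands": [[0,0,0,0,0,0,1.9],[0,0,0,0,0,0,2.4],[0,0,0,0,0,0,3.2],[0,0,0,0,0,0,4.5],[0,0,0,0,0,0,5],[0,0,0,0,0,0,5],[0,0,1,0,0,0,5],[0,0,2,0,0,0,5],[0,0,3,0,0,0,5],[0,0,4,0,0,0,5],[0,0,4,0,0,0,5],[-2,-4,0,0,0,0,5],[-2,-4,0,0,0,0,5],[-2,-4,0,0,0,0,5],[0,0,0,0,0,0,5],[0,0,0,0,0,0,5],[0,0,0,0,0,0,5],[0,0,0,0,0,0,5]]}}

```text
time: 13.42
ee_pos: [0.4728, 0.1262, 0.1946]
eef_rot: [0.832, -0.554, -0.0, -0.0]
ft_force: [0.1, 1.2, 1.0]
width: 0.0503
```

```bash
python3 - <<'E'
from h import *
save("scene","s4.png",s=1.4)
E
```

```text
(no output)
```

View pics/s4.png

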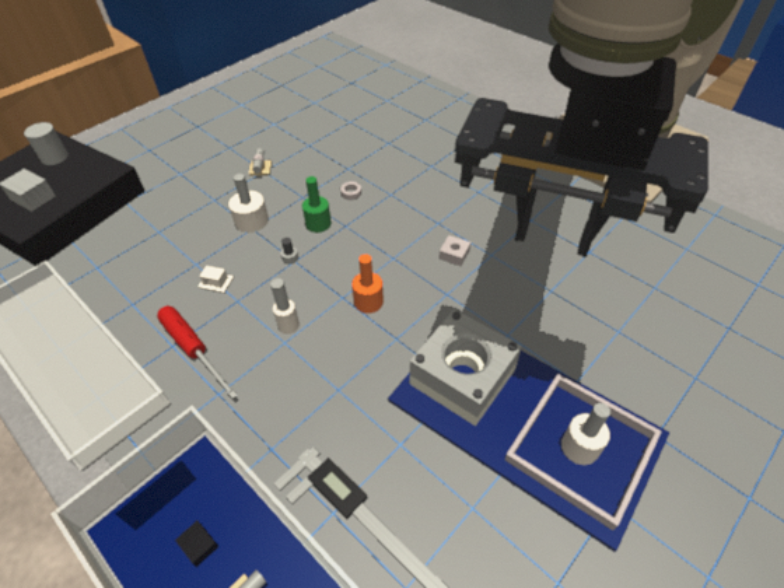

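The plug stands alone in the tray at (586,440), and the other plugs have not moved. I'll check its lean numerically and then hand in.

```bash
python3 - <<'E'
from h import *
c=dict(np.load('pics/s4.png.npz'))
for z in(.008,.048,.093): print((proj(c,[.533,.2455,z])*1.4).round(1))
print(r.read_state()["ft_force"]); r.close_job()
E
```

```text
[580.4 447. ]
[590.2 430.4]
[602.7 409.3]
[-0.20138979 -0.29622554  0.15444731]
the job is handed in; nothing more can be done
```

The 40 mm plug was seated in the gauge, then taken out and left standing upright in the pass tray. The job is handed in at about 13.5 s of the 43 s allowed; no verdict was reported.

- **Choosing the plug:** the three white plugs measured about 29, 41 and 51 mm across in the top view, so I took the 41 mm one. The orange and green look-alikes were not touched.
- **Gauge:** it stopped with 10.5 N of upward force at a tool height of 75.4 mm. That puts its underside at about 28 mm, which is the no-go step. My estimates of the bore axis differed by about 2.5 mm. After a light side contact at the mouth, I shifted the tool 1.5 mm and it went in freely.
- **Tray:** it touched the floor at the expected height (8.7 N). In the final picture its stem top is at about (600,410); an upright plug's would be at (603,409). The small and large plugs look unmoved in that picture. I judged this by eye and did not measure it. The arm is clear of everything.

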